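# Close the test kiln for candling: lid, hasp and vent

### The job

The greenware bowl is loaded, so get the little test kiln ready for its slow drying heat: lower the lid gently until it is fully shut, then swing the hasp on its front down over the staple until the strap lies flat. Swing the vent cover on top of the lid aside on its pin as well, so that the port is wide open, and leave the bowl, pots and tiles as they stand.

Things in the scene. Friction and masses are not known exactly. Their poses are not given: they have to be found in the camera images.
- kiln: small bench-top test kiln, fixed: metal-jacketed firebrick box 170 mm deep (x) x 180 mm wide (y) x 165 mm high, open chamber inside, dark control plinth at the bottom of its front. Origin: centre of its underside on the table; its -x axis points out of its front towards the robot, +y to its left as seen from the robot, z up.
- kiln_lid (a joint): lid angle, rad: 0 fully shut, growing as the front of the lid rises (starts about 0.35 to 0.58). The lid is a 170 x 180 x 51 mm firebrick slab in a metal frame, hinged along the kiln's rear top edge. A friction stay holds it at any angle; 2 to 3 N downward at the handle lowers it, about 9 N would lift it.
- lid_hinge (a point): middle of the lid's hinge axis (axis along kiln y): at the kiln's rear face, 166 mm above the table.
- lid_handle (a point): centre of the lid's handle grip: level black bar along kiln y, 16 mm thick, 74 mm long, on two steel posts, its centre 32 mm above the lid's top and 28 mm out in front of the lid's front face (it leans forward over the hasp). Moves with the lid: when shut it is 198 mm in front of the hinge axis and 83 mm above it (249 mm above the table).
- hasp (a joint): hasp angle relative to the lid, rad: 0 = strap hanging flat along the kiln's front, over the staple; growing as the strap's free end swings outward (towards the robot) and up; 1.57 = sticking straight out of the lid's front (starts about 1.4 to 1.9). Stiff pin: the strap stays where it is left; about 0.1 Nm turns it (2.5 N at 40 mm from the hinge). It can pass the staple only with the lid shut.
- hasp_hinge (a point): middle of the hasp's hinge pin, on the lid's front face (4.5 mm out of it), 43 mm below the lid's top; 174 mm above the table when the lid is shut. Axis along kiln y.
- hasp_plate (a point): middle of the hasp's outer face, 27 mm from its pin. Steel strap 40 mm wide, 3 mm thick, 106 mm long: plain to 49 mm, 15 mm wide slot to 85 mm, then a tab with rolled lip. Outer face: the one away from the kiln when it hangs flat, 6 mm out of the kiln's front. The handle, 75 mm above the pin, overhangs it: a gripper held vertical cannot reach in, so come tilted from the robot's side.
- staple (a point): outermost point of the brass staple, a loop of 5.6 mm bar that stands 18 mm out of the middle of the kiln's front, 24 mm tall, 5.6 mm wide (y), 108 mm above the table (66 mm below the hasp's pin).
- vent_cover (a joint): vent cover angle, rad: 0 = plate over the port, growing as the knob end swings towards the front of the kiln (anticlockwise from above), stop at 1.6; the 26 mm port is wholly uncovered from 0.7 on. Starts 0 to 0.12. Stays where it is left; about 1 N at the knob turns it. Port and knob are behind the handle.
- vent_pin (a point): the single pin of the vent cover, on the lid's top; its axis is square to the lid's top. With the lid shut it lies 50 mm to the right (kiln -y) of the port and 40 mm behind the lid's centre.
- vent_knob (a point): centre of the turned wooden knob at the free end of the vent cover: 15 mm thick, 23 mm tall, from 6 to 29 mm above the underside of the 3 mm steel plate (plate underside 1 mm above the lid's top), 75 mm from the pin. This point is 18 mm above the plate's underside.
- vent_port (a point): centre of the round port, 26 mm across, in the lid's top (217 mm above the table with the lid shut).
- ware_bowl: small unfired clay bowl 68 mm across, 36 mm high, standing in the middle of the kiln's chamber; origin at the centre of its foot. It stays there.
- pink_pot: plastic glaze pot with pink label, 61 mm across, 73 mm high, loose, on the table in front of and to the right of the kiln; origin at the centre of its foot.
- white_tile: cream glazed test tile 60 x 36 x 8 mm lying on the table in front of the kiln, loose; origin at the centre of its underside.
- green_pot: plastic glaze pot with green label, 63 mm across, 89 mm high, loose, right of the banding wheel; origin at the centre of its foot.
- teal_tile: teal glazed test tile 60 x 36 x 8 mm, loose, right of the banding wheel; origin at the centre of its underside.
- brown_tile: brown glazed test tile 60 x 36 x 8 mm, loose, right of the banding wheel; origin at the centre of its underside.

How it is judged:
On the way, in this order (a step that is already met when the one before it is completed fails the run):
1. the lid is fully shut (value of joint kiln_lid below 0.03 rad), for 0.2 s.
2. with the lid shut, the hasp lies flat over the staple (value of joint kiln_lid below 0.03 rad and value of joint hasp below 0.1 rad), for 0.2 s.
At the end, for the whole second after the job is handed in: lid shut to within 0.03 rad, hasp flat over the staple to within 0.1 rad (10 mm at its tip), vent cover swung at least 0.75 rad so that the port is wholly open, the bowl still standing in the middle of the chamber (30 mm) (all of step 2 and value of joint vent_cover above 0.75 rad and horizontal distance between ware_bowl and kiln below 0.03 m and angle between ware_bowl's own z axis and vertical below 0.2 rad); the robot touches nothing.
It fails at once if the lid is slammed (faster than 1.5 rad/s while nearly shut) (velocity of joint kiln_lid below -1.5 rad/s and value of joint kiln_lid below 0.25 rad).
It fails at once if a pot or tile standing around is moved by more than 30 mm (distance of any of pink_pot, white_tile, green_pot, teal_tile, brown_tile from where it was at the start of the episode above 0.03 m).
It fails at once if a pot is knocked over (angle between any of pink_pot, green_pot's own z axis and vertical above 0.6 rad).
It also fails if it takes over 64 s, if anything falls off the work surface, if the arm or the gripper's body presses on something with over 40 N, if the wrist force passes 120 N, or if a joint passes its speed limit or range.

### The arm

A 6-joint arm with a two-finger parallel gripper is mounted at the origin on a cart in front of the work surface, level with it; the furniture and walls round the work are solid. World frame = base frame: x ahead of the robot, y to its left, z up, the work surface at z = 0. Lengths are in m, angles in rad, forces in N, time in s.
With the tool pointing down it reaches from about 0.375 to 0.975 m from the base axis. Payload 3.8 kg.
Tool frame: the origin (TCP) lies at the very end of the fingers, on their centre line; the grasp point (between the pads) lies 19 mm behind it (ctrl.pinch_z is the distance from the TCP to the grasp point, in m); z points along the fingers, y is the line along which they close (so a half turn about z gives the same grasp; the last joint's range is limited). The gripper opens to 85 mm and grips with 20 to 120 N. Pads are 22 mm wide; open, the fingers measure 114 mm over their backs; the gripper's body (76 mm by 85 mm) begins 54 mm behind the grasp point. The pads swing forward as they close: fully open they stand 13 mm farther back than shut.
Start: joints at [-1.351, 0.264, 1.604, -0, 1.274, -0.037], TCP at [0.171, -0.653, 0.231] pointing down, gripper open.
Joint ranges: [-2.63, 2.63], [-0.94, 2.18], [0.31, 2.57], [-1.31, 4.45], [0, 2.66], [-2.55, 2.55]. Speed limits (rad/s): [2.57, 2.57, 3.14, 3.14, 3.14, 3.14].

### API

Orientations are given as a unit quaternion [x, y, z, w].
In Python, from plant import readout, imaging, job, models, ctrl gives the robot as it stands. The module is installed in compiled form; this text tells all that it offers.
- The arm moves only by the shell command python3 -m creep 'ROWS' [FORCE]. ROWS is a JSON object of lists of equal length, an entry for each row: "twist": the turn, a rotation vector about the tool's x, y, z in rad, a list of three; "travel": the shift along the tool's x, y, z in mm, a list of three; "grip": the opening, from 0 (shut) to 1 (fully open). In form: {"twist": [[wx, wy, wz], ...], "travel": [[x, y, z], ...], "grip": [grip, ...]}. A call has 1 to 8 rows; each row shifts and turns the commanded pose from where the row before left it, along the tool's axes as they then stand; what a row does not reach is not made up. A row lasts 1/12 s, in which the tool goes at most 41.7 mm and 7.16 degrees, less where a joint would pass 70% of its speed; a pose out of reach is approached as far as the arm can. A call with a gripper value outside its range is refused whole. The fingers move at their own pace and stop on an object; FORCE is the grip in N (left out, the last holds). Time passes only in rows, so rows that do not move let the fingers close. It gives the time, the measured TCP pose, the force, the opening and the grip force at its end, in the units of the state.
- readout.get_obs(): the state, without advancing time (a new reading comes with each control period).
- imaging.snapshot(name): name is "scene" or "top"; returns a dict with "pixels" (480x640x3 uint8, blue, green, red), "z_map" (480x640 float32, m along the optical axis (not along the pixel's ray), 0 where there is no reading), "camera_matrix" (3x3 intrinsics, pixels), "k1" (the pictures are not rectified: a ray, as slopes to the right and down, at radius r is drawn at 1 + k1 r^2 times it, then the intrinsics apply), "cam_to_world" (4x4, takes a point from camera to world coordinates). Camera axes: x right, y down, z forward; pixel columns grow to the right and rows downward; lengths in m; the calibration is good to about 2 mm. A picture is of the moment at which its call begins.
- job.sign_off(): hands the job in; it is judged then, once.
Trained networks look in a picture, given as the dict that the camera call returned (one of the last four; its "shot" number tells which), for a name from the list of things; names that differ only in an ending like _2 or _b are one class to them, and where a whole thing is asked for, a point or a joint stands for the part that bears it (a point fixed in the world has none). Each returns a list of dicts, best first, with "p" (0 to 1); they miss things now and then, are a little off and sometimes report something else, mostly with a low value. They report only what shows in the picture. A call takes as long as a camera call.
- models.search_frame(picture, label): "centre" ([row, column] in pixels, amid what is visible of it).
The state is a dict: "time": time; "joints": joint angles; "qd": joint speeds; "tau": joint torques, N m; "ee_pos": TCP position; "tool_rot": TCP orientation; "force": force on the tool from outside, world axes, zero at the start; "torque": the same for the moment, N m; "width": opening from 0.0 (shut) to 1.0 (fully open); "grip_force": force on a finger pad.
Only numpy, scipy, OpenCV 4.12 (cv2) and the standard library are available. Lean on these libraries where they do the work, as an engineer would, in place of code of your own. Each camera call takes 0.05 s, during which the arm holds its last target. There are 200 camera calls.

## Working session

There is one attempt and no reset: what is moved stays moved. The work goes in short steps, Python scripts to look and compute and a shell command to move; the robot and the scene stay as the last step left them, time stands still between calls to the robot, and variables do not carry over. Pictures are saved under pics/ and viewed, at most 10 in all, crops included, and the job is handed in when it is done.

```bash
mkdir -p pics; cat > h.py <<'E'
import numpy as np, cv2
from scipy.spatial.transform import Rotation as R
from plant import readout, imaging, job, models, ctrl
def world(s, rc, win=2):
    r,c=rc; K=np.array(s["camera_matrix"]); k1=s["k1"]
    d=np.array([(c-K[0,2])/K[0,0],(r-K[1,2])/K[1,1]]); u=d.copy()
    for _ in range(20): u=d/(1+k1*(u@u))
    i,j=int(round(r)),int(round(c)); z=s["z_map"][max(i-win,0):i+win+1,max(j-win,0):j+win+1]; z=z[z>0]
    if not len(z): return None
    z=np.median(z); p=np.array([u[0]*z,u[1]*z,z,1]); return (np.array(s["cam_to_world"])@p)[:3]
def cloud(s):
    K=np.array(s["camera_matrix"]); v,u=np.mgrid[0:480,0:640]; d=np.stack([(u-K[0,2])/K[0,0],(v-K[1,2])/K[1,1]],-1); x=d.copy()
    for _ in range(20): x=d/(1+s["k1"]*(x**2).sum(-1,keepdims=True))
    z=s["z_map"][...,None]; P=np.concatenate([x*z,z],-1); T=np.array(s["cam_to_world"]); W=P@T[:3,:3].T+T[:3,3]
    W[s["z_map"]<=0]=np.nan; return W
def tool():
    o=readout.get_obs(); return np.array(o["ee_pos"]),R.from_quat(o["tool_rot"]),o
E
python3 - <<'E'
from h import *
np.set_printoptions(precision=4,suppress=True)
for n in ["scene","top"]:
    s=imaging.snapshot(n); cv2.imwrite(f"pics/{n}0.png",s["pixels"]); print(n,np.array(s["cam_to_world"])[:3,3])
    for l in ["kiln","kiln_lid","lid_hinge","lid_handle","hasp","hasp_hinge","hasp_plate","staple","vent_cover","vent_pin","vent_knob","vent_port","pink_pot","white_tile","green_pot"]:
        f=models.search_frame(s,l)[:2]
        print(l,[(round(d["p"],2),np.round(d["centre"]),world(s,d["centre"])) for d in f])
p,r,o=tool(); print(p,r.as_matrix(),ctrl.pinch_z,o["force"],o["time"])
E
```

```text
scene [0.1156 0.6947 0.7433]
kiln []
kiln_lid [(0.66, array([270., 191.]), array([0.5605, 0.3046, 0.2813]))]
lid_hinge [(0.55, array([310., 202.]), array([0.6461, 0.2206, 0.0833]))]
lid_handle [(0.58, array([271., 193.]), array([0.5538, 0.3065, 0.285 ]))]
hasp [(0.58, array([237., 255.]), array([0.5044, 0.209 , 0.3074]))]
hasp_hinge [(0.73, array([272., 189.]), array([0.5625, 0.3082, 0.2791])), (0.67, array([202., 350.]), array([ 0.5919, -0.3311,  0.0653]))]
hasp_plate [(0.64, array([269., 158.]), array([0.6518, 0.297 , 0.2409])), (0.6, array([235., 253.]), array([0.5161, 0.1998, 0.3004]))]
staple [(0.85, array([307., 202.]), array([0.5311, 0.323 , 0.2319]))]
vent_cover [(0.71, array([270., 188.]), array([0.5699, 0.3029, 0.2778]))]
vent_pin [(0.64, array([271., 188.]), array([0.567 , 0.3048, 0.2781]))]
vent_knob [(0.62, array([271., 158.]), array([0.6458, 0.3012, 0.242 ]))]
vent_port [(0.82, array([271., 188.]), array([0.5671, 0.3052, 0.2775]))]
pink_pot [(0.79, array([321., 352.]), array([0.3836, 0.0705, 0.0562]))]
white_tile [(0.71, array([377., 333.]), array([0.3679, 0.1806, 0.009
[... 832 characters left out ...]
n [(0.63, array([185., 191.]), array([0.5925, 0.2543, 0.2827]))]
vent_knob [(0.69, array([160., 180.]), array([0.6589, 0.2953, 0.2363])), (0.31, array([305., 440.]), array([ 0.3838, -0.2662,  0.0105]))]
vent_port [(0.58, array([186., 192.]), array([0.5895, 0.2496, 0.2873]))]
pink_pot [(0.72, array([296., 306.]), array([0.3931, 0.0383, 0.0733]))]
white_tile [(0.9, array([308., 250.]), array([0.3652, 0.1793, 0.0088])), (0.29, array([160., 179.]), array([0.6593, 0.2985, 0.2352]))]
green_pot [(0.64, array([208., 226.]), array([0.5928, 0.2332, 0.0806]))]
[ 0.1714 -0.6529  0.2313] [[ 0.9672  0.254   0.    ]
 [ 0.254  -0.9672  0.    ]
 [ 0.     -0.     -1.    ]] 0.0187 [ 0.6664 -0.3444  0.1391] 1.6
```

View pics/scene0.png

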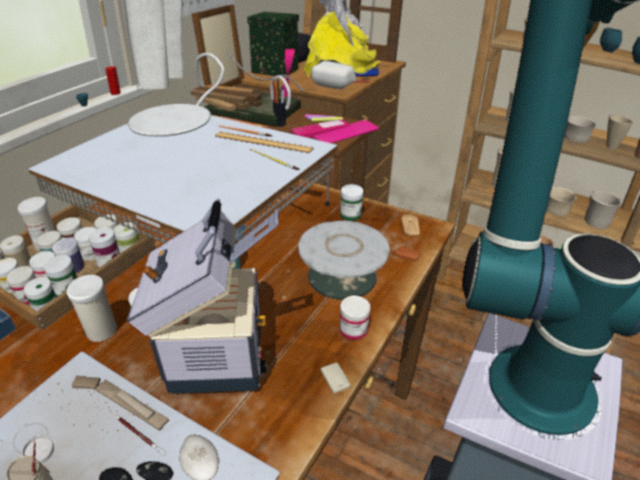

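View pics/top0.png

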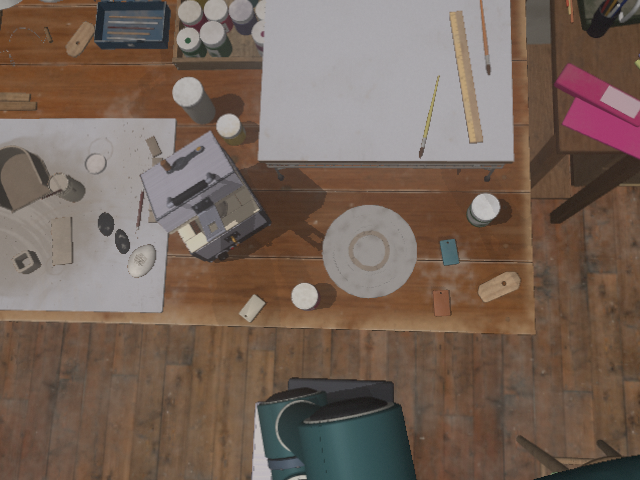

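```bash
python3 - <<'E'
from h import *
np.set_printoptions(precision=4,suppress=True)
rng=np.random.default_rng(0)
S={n:imaging.snapshot(n) for n in ["scene","top"]}
im=[cv2.resize(S["top"]["pixels"][130:270,130:280],(400,373),interpolation=cv2.INTER_CUBIC),cv2.resize(S["scene"]["pixels"][195:400,125:275],(400,547),interpolation=cv2.INTER_CUBIC)]
im[0]=cv2.copyMakeBorder(im[0],0,174,0,0,0); cv2.imwrite("pics/c1.png",np.hstack(im))
for n,s in S.items():
    W=cloud(s).reshape(-1,3); W=W[~np.isnan(W).any(1)]
    m=(abs(W[:,0]-.6)<.16)&(abs(W[:,1]-.25)<.15)&(W[:,2]>.17)&(W[:,2]<.45); Q=W[m]
    best=None
    for _ in range(800):
        a=Q[rng.choice(len(Q),3,False)]; nn=np.cross(a[1]-a[0],a[2]-a[0]); L=np.linalg.norm(nn)
        if L<1e-5: continue
        nn/=L
        if nn[2]<0: nn=-nn
        if nn[2]<.75 or nn[2]>.97: continue
        k=abs((Q-a[0])@nn)<.003
        if best is None or k.sum()>best.sum(): best=k
    P=Q[best]; c=P.mean(0); nn=np.linalg.svd(P-c)[2][2]; nn*=np.sign(nn[2])
    yaw=np.arctan2(nn[1],nn[0]); th=np.arccos(nn[2])
    ex=np.array([np.cos(yaw),np.sin(yaw),0]); ey=np.array([-ex[1],ex[0],0]); lx=np.cross(ey,nn)
    k=abs((Q-c)@nn)<.004; P=Q[k]
    a=(P-c)@lx; b=(P-c)@ey
    print(n,len(Q),k.sum(),"n",nn,"yaw",yaw,"th",th,"ext x",np.percentile(a,[.5,2,98,99.5]),"y",np.percentile(b,[.5,2,98,99.5]))
    print("minrect",cv2.minAreaRect(np.c_[a,b].astype(np.float32)))
    for pct in (.5,2):
        x0,x1=np.percentile(a,[pct,100-pct]); y0,y1=np.percentile(b,[pct,100-pct])
        ctr=c+lx*(x0+x1)/2+ey*(y0+y1)/2; h=ctr+.085*lx-.051*nn
        print(" top centre",ctr,"hinge",h)
    H=Q[((Q-c)@nn>.022)]; print(" above pts",len(H))
    hh=H[((H-c)@lx<-.02)]; print(" handle",hh.mean(0),"max above",((hh-c)@nn).max(), (hh.mean(0)-c)@np.c_[lx,ey,nn])
    kk=Q[((Q-c)@nn>.012)&((Q-c)@lx>-.02)]; print(" knob",len(kk),kk.mean(0),(kk-c)@np.c_[lx,ey,nn] if len(kk)<3 else np.percentile((kk-c)@np.c_[lx,ey,nn],[0,50,100],axis=0))
E
```

```text
scene 8942 3869 n [0.4463 0.3088 0.8399] yaw 0.6052210671207874 th 0.5736902010374882 ext x [-0.0845 -0.0834  0.0828  0.0859] y [-0.1086 -0.1041  0.0716  0.0725]
minrect ((0.0010728687047958374, -0.0184054896235466), (0.1732884794473648, 0.18421676754951477), 0.0332501046359539)
 top centre [0.6236 0.2804 0.2567] hinge [0.6596 0.3053 0.1677]
 top centre [0.6219 0.2814 0.2572] hinge [0.6578 0.3063 0.1682]
 above pts 492
 handle [0.5542 0.2503 0.3443] max above 0.041042647176475267 [-0.1091 -0.0033  0.0333]
 knob 106 [0.6392 0.3243 0.2589] [[0.0256 0.0014 0.0122]
 [0.0307 0.0098 0.0231]
 [0.0408 0.0144 0.0297]]
top 7319 3612 n [0.4521 0.299  0.8403] yaw 0.5843530769160497 th 0.572898670004801 ext x [-0.0846 -0.0828  0.0847  0.0882] y [-0.0898 -0.0875  0.0882  0.0906]
minrect ((0.0026242583990097046, 0.0007203593850135803), (0.18137498199939728, 0.18261387944221497), 0.23428021371364594)
 top centre [0.6245 0.2777 0.2566] hinge [0.661  0.3019 0.1677]
 top centre [0.624  0.2773 0.257 ] hinge [0.6605 0.3014 0.1681]
 above pts 483
 handle [0.5613 0.2342 0.3479] max above 0.04244618296458045 [-0.1122 -0.0011  0.0352]
 knob 70 [0.6417 0.3197 0.26  ] [[0.026  0.0189 0.0123]
 [0.0308 0.0257 0.0233]
 [0.0412 0.0331 0.0319]]
```

View pics/c1.png

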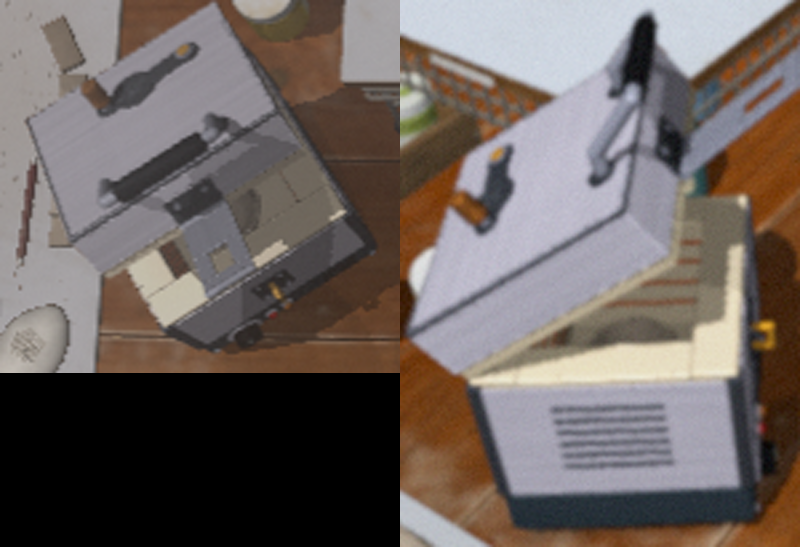

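The crop shows the lid open at ~0.57 rad, with the strap sticking out above the chamber (c1 ≈ (215,245)), the knob at (95,95) and the handle at (155,170). The plane fit agrees with the handle position to within 3 mm. Next I compute the approach.

```bash
cat >> h.py <<'E'
YAW=.595; HG=np.array([.660,.303,0.]); EX=np.array([np.cos(YAW),np.sin(YAW),0]); EY=np.array([-EX[1],EX[0],0]); KM=np.c_[EX,EY,[0,0,1]]
def kw(u,v,z): return HG+KM@np.array([u,v,z])
def st():
    p,r,o=tool(); print("t",round(o["time"],2),"kiln-uvz mm",np.round((p-HG)@KM*1e3,1),"F kiln",np.round(np.array(o["force"])@KM,1),"w",round(o["width"],2)); print(" tool axes in kiln (cols)",np.round(KM.T@r.as_matrix(),2).tolist()); return p,r,o
def d(frm,to,r): return np.round(r.inv().apply((np.array(to)-frm)*1e3),1)
E
python3 - <<'E'
from h import *
p,r,o=st(); a=np.array([.48,-.25,.43]); b=kw(-.121,0,.41); print(d(p,a,r),d(a,b,r),b)
E
```

```text
t 1.7 kiln-uvz mm [-940.4 -517.7  231.3] F kiln [-0.5 -0.1  0.6] w 1.0
 tool axes in kiln (cols) [[0.94, -0.33, -0.0], [-0.33, -0.94, 0.0], [-0.0, -0.0, -1.0]]
[ 400.8 -311.3 -198.7] [ 200.4 -449.    20. ] [0.55979403 0.23517844 0.41      ]
```

```bash
Z='[0,0,0]'
python3 -m creep '{"twist":[[0,0,0],[0,0,0],[0,0,0],[0,0,0],[0,0,0],[0,0,0],[0,0,0],[0,0,0]],"travel":[[20,-15,-30],[25,-20,-25],[28,-22,-15],[28,-22,-10],[28,-22,-10],[28,-22,-10],[28,-22,-10],[28,-22,-10]],"grip":[0,0,0,0,0,0,0,0]}' 40
python3 -m creep '{"twist":[[0,0,0],[0,0,0],[0,0,0],[0,0,0],[0,0,0],[0,0,0],[0,0,-0.08],[0,0,-0.08]],"travel":[[28,-22,-10],[28,-22,-10],[28,-22,-10],[28,-22,-10],[28,-22,-10],[28,-22,-10],[20,-34,0],[15,-36,0]],"grip":[0,0,0,0,0,0,0,0]}'
python3 - <<'E'
from h import *
p,r,o=st(); print(p); print(d(p,kw(-.121,0,.41),r))
E
```

```text
time: 2.37
ee_pos: [0.3357, -0.4357, 0.352]
tool_rot: [0.992, 0.128, 0.0, 0.0]
force: [2.2, 0.1, -0.4]
width: -0.001
grip_force: 0.0
time: 3.03
ee_pos: [0.4787, -0.1886, 0.4119]
tool_rot: [0.978, 0.209, 0.001, 0.0]
force: [0.7, -0.1, 0.2]
width: -0.002
grip_force: 0.0
t 3.03 kiln-uvz mm [-425.7 -305.5  411.9] F kiln [ 0.5 -0.4  0.2] w -0.0
 tool axes in kiln (cols) [[0.98, -0.17, 0.0], [-0.17, -0.98, -0.0], [0.0, 0.0, -1.0]]
[ 0.47873027 -0.18863061  0.4118546 ]
[ 247.  -353.8    1.9]
```

```bash
python3 -m creep '{"twist":[[0,0,0],[0,0,0],[0,0,0],[0,0,0],[0,0,0],[0,0,0],[0,0,0],[0,0,0]],"travel":[[23,-33,0],[23,-33,0],[23,-33,0],[23,-33,0],[23,-33,0],[23,-33,0],[23,-33,0],[23,-33,0]],"grip":[0,0,0,0,0,0,0,0]}'
python3 -m creep '{"twist":[[0,0,0],[0,0,0],[0,0,0],[0,0,-0.1],[0,0,-0.07],[0,0,0]],"travel":[[21,-30,0],[21,-30,0],[21,-30,0],[0,0,0],[0,0,0],[0,0,0]],"grip":[0,0,0,0,0,0]}'
python3 - <<'E'
from h import *
p,r,o=st(); print(p); print(d(p,kw(-.121,0,.36),r))
E
```

```text
time: 3.7
ee_pos: [0.5382, 0.1279, 0.4116]
tool_rot: [0.978, 0.207, 0.0, 0.0]
force: [-0.0, -1.3, 0.3]
width: -0.002
grip_force: 0.0
time: 4.2
ee_pos: [0.5594, 0.2347, 0.4109]
tool_rot: [0.957, 0.291, -0.0, 0.0]
force: [-0.4, -0.6, -0.8]
width: 0.003
grip_force: 0.0
t 4.2 kiln-uvz mm [-1.216e+02 -2.000e-01  4.109e+02] F kiln [-0.7 -0.3 -0.8] w 0.0
 tool axes in kiln (cols) [[1.0, -0.0, -0.0], [-0.0, -1.0, 0.0], [-0.0, -0.0, -1.0]]
[0.5594003  0.23472023 0.4108877 ]
[ 0.6 -0.2 50.9]
```

```bash
python3 -m creep '{"twist":[[0,0,0],[0,0,0],[0,0,0],[0,0,0],[0,0,0],[0,0,0]],"travel":[[0,0,35],[0,0,22],[-6,0,6],[-6,0,6],[-8,0,7],[-8,0,7]],"grip":[0,0,0,0,0,0]}'
python3 - <<'E'
from h import *
st()
s=imaging.snapshot("top"); 
for l in ["lid_handle"]: print([(x["p"],(world(s,x["centre"])-HG)@KM) for x in models.search_frame(s,l)[:2]])
E
```

```text
time: 4.7
ee_pos: [0.5364, 0.2178, 0.3298]
tool_rot: [0.958, 0.288, 0.001, -0.0]
force: [-1.8, -0.3, 2.4]
width: -0.003
grip_force: 1.6
t 4.7 kiln-uvz mm [-150.1   -1.2  329.8] F kiln [-1.7  0.7  2.4] w -0.0
 tool axes in kiln (cols) [[1.0, -0.01, 0.0], [-0.01, -1.0, -0.0], [0.0, 0.0, -1.0]]
[(0.81, array([-0.1435722 , -0.04345549,  0.32516891])), (0.53, array([-0.18936618,  0.0021676 ,  0.26721496]))]
```

Contact force is 2.4 N upward and the lid is following. I keep going along the arc, slower near shut.

```bash
python3 -m creep '{"twist":[[0,0,0],[0,0,0],[0,0,0],[0,0,0],[0,0,0],[0,0,0],[0,0,0]],"travel":[[-7,0,8],[-7,0,8],[-6.5,0,8.5],[-6.5,0,8.5],[-4,0,6],[-4,0,6],[-3,0,6]],"grip":[0,0,0,0,0,0,0]}'
python3 - <<'E'
from h import *
st()
E
```

```text
time: 5.38
ee_pos: [0.5046, 0.1968, 0.2775]
tool_rot: [0.957, 0.289, 0.0, 0.0]
force: [-2.5, -1.2, 3.4]
width: 0.001
grip_force: 1.5
t 5.38 kiln-uvz mm [-188.2   -0.9  277.5] F kiln [-2.8  0.4  3.4] w 0.0
 tool axes in kiln (cols) [[1.0, -0.01, 0.0], [-0.01, -1.0, -0.0], [0.0, 0.0, -1.0]]
```

```bash
python3 -m creep '{"twist":[[0,0,0],[0,0,0],[0,0,0],[0,0,0],[0,0,0]],"travel":[[-3,0,5],[-2.5,0,5],[-2,0,4],[-2,0,4],[-1,0,2]],"grip":[0,0,0,0,0]}'
python3 -m creep '{"twist":[[0,0,0],[0,0,0]],"travel":[[0,0,2],[0,0,1]],"grip":[0,0]}'
python3 - <<'E'
from h import *
st()
E
```

```text
time: 5.8
ee_pos: [0.496, 0.1915, 0.2568]
tool_rot: [0.957, 0.289, 0.0, -0.0]
force: [-0.7, -0.9, 10.9]
width: -0.003
grip_force: 5.4
time: 5.97
ee_pos: [0.4961, 0.1915, 0.2566]
tool_rot: [0.957, 0.289, 0.001, -0.0]
force: [-6.8, -3.1, 15.6]
width: 0.001
grip_force: 8.0
t 5.97 kiln-uvz mm [-198.2   -0.5  256.6] F kiln [-7.3  1.2 15.6] w 0.0
 tool axes in kiln (cols) [[1.0, -0.01, 0.0], [-0.01, -1.0, -0.0], [0.0, 0.0, -1.0]]
```

```bash
python3 -m creep '{"twist":[[0,0,0],[0,0,0],[0,0,0],[0,0,0],[0,0,0],[0,0,0],[0,0,0],[0,0,0]],"travel":[[0,0,0],[0,0,-20],[0,0,-30],[-40,0,-5],[-40,0,0],[-40,0,0],[-30,0,0],[0,0,0]],"grip":[0,0,0,0,0,0,0,0]}'
python3 - <<'E'
from h import *
np.set_printoptions(precision=1,suppress=True)
st()
im=[]
for n in ["top","scene"]:
    s=imaging.snapshot(n); W=cloud(s); Q=((W-HG)@KM*1e3); q=Q.reshape(-1,3)
    m=(q[:,0]<-176)&(q[:,0]>-300)&(abs(q[:,1])<22)&(q[:,2]>130)&(q[:,2]<235)
    print(n,m.sum()); w=q[m]; 
    for a in range(-300,-176,15):
        k=w[(w[:,0]>=a)&(w[:,0]<a+15)]
        if len(k)>2: print(a,len(k),np.percentile(k[:,2],[10,50,90]),np.percentile(k[:,1],[2,98]))
    m=(q[:,0]<-20)&(q[:,0]>-150)&(abs(q[:,1])<80); print("lid z",np.median(q[m,2]))
    k=q[m&(q[:,2]>228)&(q[:,2]<255)]; print("knob",len(k),np.percentile(k,[5,50,95],axis=0) if len(k) else 0)
    im.append(cv2.resize(s["pixels"][130:290,130:290] if n=="top" else s["pixels"][215:375,145:305],(400,400),interpolation=cv2.INTER_CUBIC))
cv2.imwrite("pics/c2.png",np.hstack(im))
E
```

```text
time: 6.63
ee_pos: [0.3673, 0.1067, 0.309]
tool_rot: [0.957, 0.289, -0.0, 0.0]
force: [-0.1, 1.3, -1.0]
width: -0.001
grip_force: 0.0
t 6.63 kiln-uvz mm [-352.4    1.5  309. ] F kiln [ 0.7  1.1 -1. ] w -0.0
 tool axes in kiln (cols) [[1.0, -0.01, -0.0], [-0.01, -1.0, 0.0], [-0.0, -0.0, -1.0]]
top 61
-195 61 [175.4 177.6 180.6] [-20.9  16.9]
lid z 218.17811486390616
knob 61 [[-58.1  17.5 229.8]
 [-53.9  23.6 245. ]
 [-46.7  30.5 251.4]]
scene 828
-285 75 [191.6 195.7 197.6] [-18.6  20.7]
-270 136 [189.8 191.1 192.7] [-19.   20.6]
-255 91 [187.  188.5 190. ] [-19.   20.6]
-240 94 [184.8 186.6 187.6] [-18.9  21.2]
-225 135 [182.3 183.9 185.3] [-19.1  20.3]
-210 134 [179.7 181.6 183.2] [-18.4  20.4]
-195 128 [177.3 179.2 180.6] [-18.6  20.6]
-180 35 [176.  177.4 178.6] [-18.1  21. ]
lid z 218.27930736040503
knob 110 [[-149.4   21.4  228.6]
 [ -53.3   30.   240.3]
 [ -46.6   34.5  248.2]]
```

View pics/c2.png

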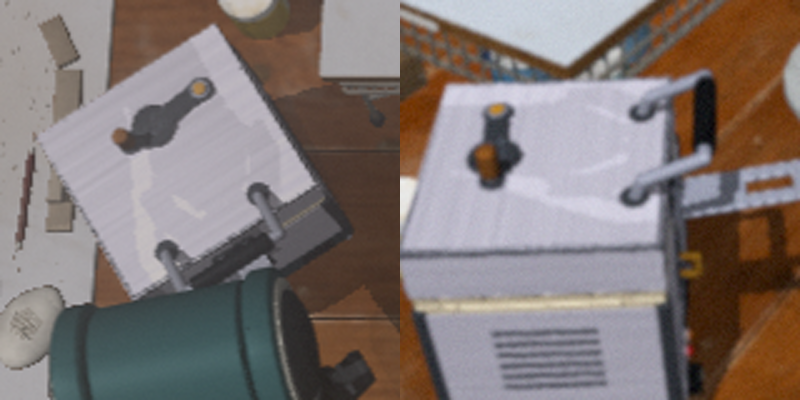

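```bash
python3 -m creep '{"twist":[[0,0,0],[0,0.11,0],[0,0.11,0],[0,0.11,0],[0,0.11,0],[0,0.11,0],[0,0.11,0],[0,0.11,0]],"travel":[[28,0,28],[28,0,28],[0,0,0],[0,0,0],[0,0,0],[0,0,0],[0,0,0],[0,0,0]],"grip":[0,0,0,0,0,0,0,0]}'
python3 - <<'E'
from h import *
p,r,o=st(); print(o["joints"]); c=kw(-.268,.001,.210)
print(d(p,c,r), [d(c,kw(u,.001,z),r) for u,z in ((-.262,.145),)])
E
```

```text
time: 7.4
ee_pos: [0.4188, 0.1396, 0.2547]
tool_rot: [0.886, 0.268, 0.363, -0.109]
force: [-1.9, 0.9, -0.4]
width: -0.004
grip_force: 0.0
t 7.4 kiln-uvz mm [-2.913e+02 -1.000e-01  2.547e+02] F kiln [-1.1  1.8 -0.4] w -0.0
 tool axes in kiln (cols) [[0.71, -0.01, 0.7], [-0.0, -1.0, -0.01], [0.7, 0.0, -0.71]]
[-0.0920686  -0.71419584  2.52502421  0.66222114  0.79507389  0.54765354]
[-14.7  -1.4  48.2] [array([-41.3,  -0.2,  50.6])]
```

```bash
python3 -m creep '{"twist":[[0,0,0],[0,0,0],[0,0,0],[0,0,0],[0,0,0],[0,0,0],[0,0,0]],"travel":[[-8,-0.5,27],[-8,-0.5,27],[-2,0,8],[-8,0,12],[-8,0,12],[-2,0,12],[-2,0,12]],"grip":[0,0,0,0,0,0,0]}'
python3 - <<'E'
from h import *
st()
E
```

```text
time: 7.98
ee_pos: [0.4661, 0.1683, 0.1522]
tool_rot: [0.889, 0.269, 0.356, -0.109]
force: [-1.1, -0.1, 1.5]
width: 0.001
grip_force: 0.4
t 7.98 kiln-uvz mm [-236.1   -2.9  152.2] F kiln [-1.   0.5  1.5] w 0.0
 tool axes in kiln (cols) [[0.72, -0.01, 0.69], [-0.01, -1.0, -0.0], [0.69, -0.0, -0.72]]
```

```bash
python3 -m creep '{"twist":[[0,0,0],[0,0,0],[0,0,0],[0,0,0],[0,0,0],[0,0,0]],"travel":[[0,-1,9],[0,-1,9],[5,0,8],[5,0,8],[5,0,4],[5,0,4]],"grip":[0,0,0,0,0,0]}'
python3 - <<'E'
from h import *
st()
E
python3 -m creep '{"twist":[[0,0,0],[0,0,0]],"travel":[[4,0,4],[3,0,3]],"grip":[0,0]}'
python3 - <<'E'
from h import *
st()
E
```

```text
time: 8.48
ee_pos: [0.5001, 0.1944, 0.1349]
tool_rot: [0.889, 0.269, 0.355, -0.109]
force: [-2.6, -0.6, -0.6]
width: 0.002
grip_force: 1.2
t 8.48 kiln-uvz mm [-193.3   -0.3  134.9] F kiln [-2.5  1.  -0.6] w 0.0
 tool axes in kiln (cols) [[0.72, -0.01, 0.69], [-0.01, -1.0, -0.0], [0.69, -0.0, -0.72]]
time: 8.65
ee_pos: [0.5087, 0.1999, 0.1358]
tool_rot: [0.888, 0.269, 0.356, -0.109]
force: [-1.9, -2.2, -2.1]
width: 0.0
grip_force: 1.5
t 8.65 kiln-uvz mm [-183.1   -0.6  135.8] F kiln [-2.8 -0.7 -2.1] w 0.0
 tool axes in kiln (cols) [[0.72, -0.01, 0.69], [-0.01, -1.0, -0.0], [0.69, -0.0, -0.72]]
```

Nearly flat. I push on gently until the force shows the stop.

```bash
python3 -m creep '{"twist":[[0,0,0],[0,0,0]],"travel":[[2,0,2],[2,0,2]],"grip":[0,0]}'
python3 - <<'E'
from h import *
st()
E
python3 -m creep '{"twist":[[0,0,0],[0,0,0]],"travel":[[1.5,0,1.5],[1.5,0,1.5]],"grip":[0,0]}'
python3 - <<'E'
from h import *
st()
E
```

```text
time: 8.82
ee_pos: [0.5125, 0.2025, 0.1352]
tool_rot: [0.888, 0.269, 0.355, -0.109]
force: [-25.7, -18.4, 13.9]
width: -0.0
grip_force: 15.8
t 8.82 kiln-uvz mm [-178.5   -0.5  135.2] F kiln [-31.5  -0.8  13.9] w -0.0
 tool axes in kiln (cols) [[0.72, -0.01, 0.69], [-0.01, -1.0, -0.0], [0.69, -0.0, -0.72]]
time: 8.98
ee_pos: [0.5135, 0.2032, 0.1342]
tool_rot: [0.889, 0.27, 0.355, -0.108]
force: [-74.2, -52.0, 55.4]
width: 0.001
grip_force: 45.1
t 8.98 kiln-uvz mm [-177.3   -0.5  134.2] F kiln [-90.6  -1.5  55.4] w 0.0
 tool axes in kiln (cols) [[0.72, -0.01, 0.69], [-0.0, -1.0, -0.0], [0.69, -0.0, -0.72]]
```

```bash
python3 -m creep '{"twist":[[0,0,0],[0,0,0],[0,0,0],[0,0,0],[0,0,0],[0,0,0],[0,0,0],[0,0,0]],"travel":[[-3,0,-3],[-8,0,-8],[-20,0,-20],[-25,0,-25],[10,0,-30],[18,0,-35],[18,0,-35],[0,0,0]],"grip":[0,0,0,0,0,0,0,0]}'
python3 - <<'E'
from h import *
np.set_printoptions(precision=1,suppress=True)
st()
for n in ["scene","top"]:
    s=imaging.snapshot(n); q=((cloud(s)-HG)@KM*1e3).reshape(-1,3)
    m=(q[:,0]<-172)&(q[:,0]>-300)&(abs(q[:,1])<22)&(q[:,2]>60)&(q[:,2]<235); w=q[m]; print(n,len(w))
    for a in range(60,235,20):
        k=w[(w[:,2]>=a)&(w[:,2]<a+20)]
        if len(k)>2: print(a,len(k),np.percentile(k[:,0],[5,50,95]))
    cv2.imwrite(f"pics/{n}3.png",cv2.resize(s["pixels"][130:290,130:290] if n=="top" else s["pixels"][215:375,145:305],(560,560),interpolation=cv2.INTER_CUBIC))
E
```

```text
time: 9.65
ee_pos: [0.4406, 0.1414, 0.2627]
tool_rot: [0.887, 0.27, 0.358, -0.107]
force: [1.9, -0.2, 1.4]
width: -0.002
grip_force: 0.0
t 9.65 kiln-uvz mm [-272.2  -10.9  262.7] F kiln [ 1.4 -1.2  1.4] w -0.0
 tool axes in kiln (cols) [[0.72, -0.01, 0.69], [-0.0, -1.0, -0.01], [0.69, 0.0, -0.72]]
scene 225
60 36 [-176.9 -174.9 -173.3]
80 27 [-183.2 -174.  -172.3]
100 53 [-186.  -180.3 -172.7]
120 33 [-179.1 -174.3 -172.8]
140 22 [-174.4 -174.2 -172.2]
160 53 [-176.2 -174.1 -172.2]
top 176
60 36 [-178.8 -176.2 -173.5]
80 34 [-176.2 -174.6 -173. ]
100 38 [-187.1 -175.1 -173.6]
120 51 [-182.7 -175.  -173.9]
140 17 [-176.2 -175.4 -174.3]
```

View pics/scene3.png

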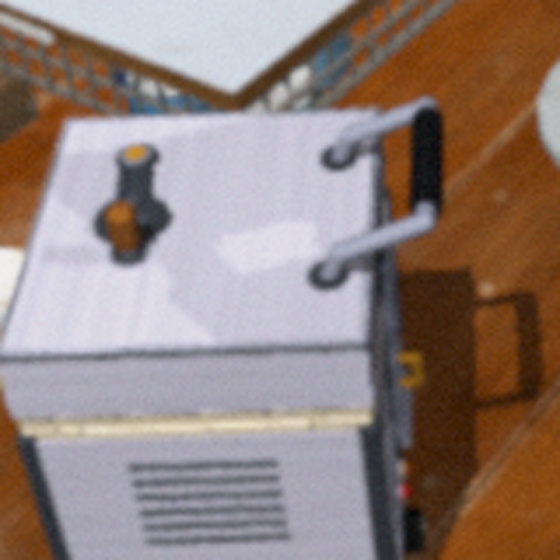

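The view shows the hasp flat with the staple through its slot at (412,370), the lid shut and the knob at (122,225). Next is the vent: I raise the arm, make the tool vertical and go behind the knob.

```bash
python3 -m creep '{"twist":[[0,0,0],[0,-0.11,0],[0,-0.11,0],[0,-0.11,0],[0,-0.11,0],[0,-0.11,0],[0,-0.11,0],[0,-0.1,0]],"travel":[[25,0,-26],[20,0,-25],[0,0,0],[0,0,0],[0,0,0],[0,0,0],[0,0,0],[0,0,0]],"grip":[0,0,0,0,0,0,0,0]}'
python3 - <<'E'
from h import *
p,r,o=st(); a=kw(-.02,.026,.325); print(d(p,a,r),d(a,kw(-.02,.026,.228),r))
E
```

```text
time: 10.42
ee_pos: [0.4353, 0.1424, 0.3165]
tool_rot: [0.956, 0.293, -0.008, -0.001]
force: [0.1, -0.5, -0.9]
width: 0.0
grip_force: 0.0
t 10.42 kiln-uvz mm [-276.1   -7.1  316.5] F kiln [-0.2 -0.5 -0.9] w 0.0
 tool axes in kiln (cols) [[1.0, -0.0, -0.01], [-0.0, -1.0, 0.01], [-0.01, -0.01, -1.0]]
[256.  -33.2 -11.8] [ 1.3  0.7 97. ]
```

```bash
python3 -m creep '{"twist":[[0,0,0],[0,0,0],[0,0,0],[0,0,0],[0,0,0],[0,0,0],[0,0,0],[0,0,0]],"travel":[[36,-5,-10],[36,-5,0],[37,-5,0],[37,-5,0],[37,-5,0],[37,-5,0],[36,-3,0],[0,0,0]],"grip":[0,0,0,0,0,0,0,0]}'
python3 - <<'E'
from h import *
p,r,o=st(); print(d(p,kw(-.02,.026,.228),r))
E
```

```text
time: 11.08
ee_pos: [0.6318, 0.3162, 0.3183]
tool_rot: [0.956, 0.294, -0.007, -0.003]
force: [-0.1, -0.0, -0.8]
width: 0.001
grip_force: 0.0
t 11.08 kiln-uvz mm [-15.9  26.7 318.3] F kiln [-0.1  0.1 -0.8] w 0.0
 tool axes in kiln (cols) [[1.0, 0.0, -0.01], [0.0, -1.0, 0.01], [-0.01, -0.01, -1.0]]
[-2.9  1.6 90.4]
```

```bash
python3 -m creep '{"twist":[[0,0,0],[0,0,0],[0,0,0],[0,0,0],[0,0,0]],"travel":[[-1,1,35],[0,0,30],[0,0,15],[0,0,8],[0,0,0]],"grip":[0,0,0,0,0]}'
python3 - <<'E'
from h import *
p,r,o=st()
E
```

```text
time: 11.5
ee_pos: [0.6255, 0.3101, 0.2324]
tool_rot: [0.956, 0.293, -0.009, -0.002]
force: [-0.7, -0.1, -0.4]
width: -0.002
grip_force: 0.0
t 11.5 kiln-uvz mm [-24.6  25.2 232.4] F kiln [-0.6  0.3 -0.4] w -0.0
 tool axes in kiln (cols) [[1.0, -0.0, -0.02], [-0.0, -1.0, 0.01], [-0.02, -0.01, -1.0]]
```

```bash
python3 -m creep '{"twist":[[0,0,0],[0,0,0],[0,0,0],[0,0,0],[0,0,0],[0,0,0],[0,0,0],[0,0,0]],"travel":[[-8,-1,0],[-12,0,0],[-12,0,0],[-11,3.5,0],[-11,3.5,0],[-9.5,6.5,0],[-9.5,6.5,0],[0,0,0]],"grip":[0,0,0,0,0,0,0,0]}'
python3 - <<'E'
from h import *
st()
E
python3 -m creep '{"twist":[[0,0,0],[0,0,0],[0,0,0]],"travel":[[-5,6,0],[-5,6,0],[0,0,0]],"grip":[0,0,0]}'
python3 - <<'E'
from h import *
st()
E
```

```text
time: 12.17
ee_pos: [0.5772, 0.2519, 0.2384]
tool_rot: [0.956, 0.292, -0.005, -0.002]
force: [-0.2, 0.5, 0.2]
width: 0.0
grip_force: 0.0
t 12.17 kiln-uvz mm [-97.2   4.  238.4] F kiln [0.1 0.5 0.2] w 0.0
 tool axes in kiln (cols) [[1.0, -0.0, -0.01], [-0.0, -1.0, 0.01], [-0.01, -0.01, -1.0]]
time: 12.42
ee_pos: [0.5761, 0.237, 0.2374]
tool_rot: [0.956, 0.292, -0.005, -0.002]
force: [0.0, 0.8, -0.5]
width: -0.001
grip_force: 0.0
t 12.42 kiln-uvz mm [-106.5   -7.6  237.4] F kiln [ 0.5  0.7 -0.5] w -0.0
 tool axes in kiln (cols) [[1.0, -0.0, -0.01], [-0.0, -1.0, 0.01], [-0.01, -0.01, -1.0]]
```

```bash
python3 -m creep '{"twist":[[0,0,0],[0,0,0],[0,0,0],[0,0,0],[0,0,0],[0,0,0],[0,0,0],[0,0,0]],"travel":[[4,-4,0],[0,0,-25],[0,0,-35],[0,0,-35],[-40,0,0],[-40,0,0],[-40,0,0],[-40,0,0]],"grip":[0,0,0,0,0,0,0,0]}'
python3 -m creep '{"twist":[[0,0,0],[0,0,0],[0,0,0],[0,0,0]],"travel":[[-40,0,0],[-40,0,0],[-20,0,0],[0,0,0]],"grip":[0,0,0,0]}'
python3 - <<'E'
from h import *
np.set_printoptions(precision=1,suppress=True)
st()
im=[]
for n in ["top","scene"]:
    s=imaging.snapshot(n); q=((cloud(s)-HG)@KM*1e3).reshape(-1,3)
    m=(q[:,0]<-20)&(q[:,0]>-135)&(abs(q[:,1])<80)&(q[:,2]>230)&(q[:,2]<255); k=q[m]
    print(n,"lid z",np.median(q[(q[:,0]<-20)&(q[:,0]>-150)&(abs(q[:,1])<80)&(q[:,2]<300)][:,2]),"knob",len(k),np.percentile(k,[5,50,95],axis=0) if len(k) else 0)
    im.append(cv2.resize(s["pixels"][130:290,130:290] if n=="top" else s["pixels"][215:375,145:305],(400,400),interpolation=cv2.INTER_CUBIC))
cv2.imwrite("pics/c4.png",np.hstack(im))
E
```

```text
time: 13.08
ee_pos: [0.4445, 0.1543, 0.3336]
tool_rot: [0.956, 0.293, -0.005, -0.002]
force: [-0.2, -0.8, 0.1]
width: -0.002
grip_force: 0.0
time: 13.42
ee_pos: [0.3601, 0.0974, 0.3351]
tool_rot: [0.956, 0.292, -0.005, -0.002]
force: [0.4, -0.3, 0.7]
width: 0.003
grip_force: 0.0
t 13.42 kiln-uvz mm [-363.6   -2.2  335.1] F kiln [ 0.2 -0.5  0.7] w 0.0
 tool axes in kiln (cols) [[1.0, -0.0, -0.01], [-0.0, -1.0, 0.01], [-0.01, -0.01, -1.0]]
top lid z 218.00125205755427 knob 56 [[-122.9  -35.5  232.1]
 [-119.1  -29.7  246. ]
 [-110.9  -24.   250.3]]
scene lid z 218.21619356568422 knob 97 [[-121.1  -30.2  232.1]
 [-115.4  -22.8  243.2]
 [-108.6  -19.   248.4]]
```

View pics/c4.png

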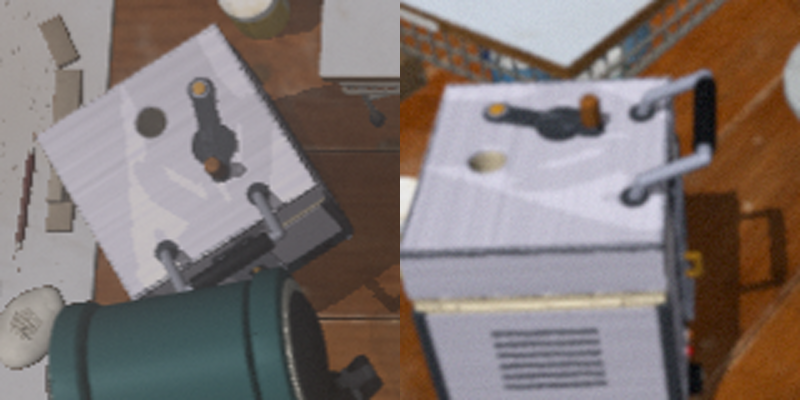

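The vent cover is swung about 1.25 rad and the port is clear (dark hole at (150,122) in the left picture, open at (488,160) in the right). The lid is shut, the hasp flat with the staple showing at (692,262), and the robot is clear.

```bash
python3 -c "
from plant import job; print(job.sign_off())"
```

```text
the job is handed in; nothing more can be done
None
```

The job is handed in, with no verdict returned: in the last pictures the lid is fully shut, the hasp lies flat over the staple and the vent port is wide open (cover at about 1.25 rad); the arm kept clear of the pots and tiles, but I did not re-measure them, and the bowl cannot be seen under the lid.

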